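# Close the washed canisters with the lids that fit

### The arm

A 6-joint arm with a two-finger parallel gripper is mounted at the origin on a cart in front of the work surface, level with it; the furniture and walls round the work are solid. World frame = base frame: x ahead of the robot, y to its left, z up, the work surface at z = 0. Lengths are in m, angles in rad, forces in N, time in s.
With the tool pointing down it reaches from about 0.35 to 0.975 m from the base axis. Payload 7.1 kg.
Tool frame: the origin (TCP) lies on the centre line of the jaws, within the pads' length; the fingertips stand 22 mm ahead of it and the grasp point (between the pads) lies 3 mm ahead of it (arm.tips_ahead is the distance from the TCP to the fingertips, in m); z points along the fingers, y is the line along which they close (so a half turn about z gives the same grasp; the last joint's range is limited). The gripper opens to 88 mm and grips with 3 to 60 N. Pads are 20 mm wide; open, the fingers measure 115 mm over their backs; the gripper's body (75 mm by 178 mm) begins 61 mm behind the grasp point.
Start: joints at [1.19, 0.423, 1.63, -0, 1.089, -0.019], TCP at [0.221, 0.585, 0.245] pointing down, gripper open.
Joint ranges: [-3, 3], [-0.9, 2.11], [0.09, 2.58], [-1.31, 4.45], [0.11, 2.69], [-2.54, 2.54]. Speed limits (rad/s): [2.39, 2.39, 3.01, 3.14, 3.14, 3.14].

### API

Orientations are given as a unit quaternion [w, x, y, z].
In Python, from cell import arm gives the robot as it stands.
- The arm moves only by the shell command python3 -m creep 'ROWS'. ROWS is JSON, a list of rows, each a list of 3 entries, a list of its own where there are three numbers: the opening in per cent of the stroke, from 0 (shut) to 100 (fully open), then the shift along the tool's x, y, z in cm, then the turn about the tool's z in degrees. In form: [[hand, [dx, dy, dz], turn], ...]. A call has 1 to 20 rows; each row is the pose to reach, as a shift and turn from the pose commanded when the call began, along the tool's axes at that moment; what a row does not reach only later rows make up. A row lasts 1/12 s, in which the tool goes at most 41.7 mm and 7.16 degrees, less where a joint would pass 70% of its speed; a pose out of reach is approached as far as the arm can. A call with a gripper value outside its range is refused whole. The fingers move at their own pace and stop on an object; the grip force is fixed at half the most. Time passes only in rows, so rows that repeat a pose let the fingers close. It gives the time, the measured TCP pose, the force, the opening and the grip force at its end, in the units of the state.
- arm.state(): the state, without advancing time (a new reading comes with each control period).
- arm.camera(name): name is "side" or "top"; returns the picture (480x640x3 uint8, red, green, blue); there is no depth.
- arm.calibration(name): a dict with "mtx" (3x3 intrinsics, pixels), "origin" and "attitude" of the camera in the world. Camera axes: x right, y up, looking along -z (the intrinsics and any distortion apply to the point x, -y, -z); pixel columns grow to the right and rows downward; lengths in m; the calibration is good to about 2 mm. A picture is of the moment at which its call begins. calibration takes no time and is no camera call.
- arm.job_done(): hands the job in; it is judged then, once.
The state is a dict: "time": time; "q": joint angles; "joint_velocities": joint speeds; "tau": joint torques, N m; "tcp_pos": TCP position; "tcp_rot": TCP orientation; "contact_force": force on the tool from outside, world axes, zero at the start; "ft_torque": the same for the moment, N m; "grip_width": finger opening in m; "gripper_force": force on a finger pad.
Only numpy, scipy, OpenCV 4.12 (cv2) and the standard library are available. Lean on these libraries where they do the work, as an engineer would, in place of code of your own. Each camera call takes 0.05 s, during which the arm holds its last target. There are 200 camera calls.

### The job

The three washed round canisters stand open: put on each one the round knob lid of its size, right way up and seated flat on the rim. Leave the canisters standing where they are, and leave the square lid and everything else on the table in place.

Things in the scene. Friction and masses are not known exactly. Their poses are not given: they have to be found in the camera images.
- canister_small: small open round steel canister standing upright and empty on the table, outside 54 mm across, mouth 48 mm across inside, 60 mm tall, wall 3 mm, 0.9 kg, loose. Origin: centre of its underside; z up, the rim lies 60 mm above it
- canister_medium: medium open round steel canister standing upright and empty on the table, outside 76 mm across, mouth 70 mm across inside, 70 mm tall, wall 3 mm, 0.9 kg, loose. Origin: centre of its underside; z up, the rim lies 70 mm above it
- canister_large: large open round steel canister standing upright and empty on the table, outside 98 mm across, mouth 92 mm across inside, 80 mm tall, wall 3 mm, 0.9 kg, loose. Origin: centre of its underside; z up, the rim lies 80 mm above it
- lid_small: small round steel lid with a black knob, lying right way up on its plug. Below: tapered locating plug 10 mm deep, 40 mm across at the top and 30 mm at the bottom; then the plate, 60 mm across, 4 mm thick (10 to 14 mm above the origin); then the round black knob on the axis, 22 mm across, 14 to 44 mm above the origin: grasp it from above. Origin: centre of the plug's underside; z up. Seated on its canister the plate rests on the rim, so the origin is 10 mm below the rim
- lid_medium: medium round steel lid with a black knob, lying right way up on its plug. Below: tapered locating plug 10 mm deep, 62 mm across at the top and 52 mm at the bottom; then the plate, 82 mm across, 4 mm thick (10 to 14 mm above the origin); then the round black knob on the axis, 22 mm across, 14 to 44 mm above the origin: grasp it from above. Origin: centre of the plug's underside; z up. Seated on its canister the plate rests on the rim, so the origin is 10 mm below the rim
- lid_large: large round steel lid with a black knob, lying right way up on its plug. Below: tapered locating plug 10 mm deep, 84 mm across at the top and 74 mm at the bottom; then the plate, 104 mm across, 4 mm thick (10 to 14 mm above the origin); then the round black knob on the axis, 22 mm across, 14 to 44 mm above the origin: grasp it from above. Origin: centre of the plug's underside; z up. Seated on its canister the plate rests on the rim, so the origin is 10 mm below the rim
- lid_square: steel lid with a square plate 84 x 84 x 4 mm and the same black knob, 44 mm tall in all; a spare that belongs to none of the canisters. Origin: centre of its underside; z up
- bottle: bystander: filled amber glass bottle with black screw cap, 77 mm across, 222 mm tall, standing by itself behind the canisters and lids. Origin: centre of its underside
- label_roll: bystander: white roll of paper labels lying flat, 82 mm across, 38 mm tall. Origin: centre of its underside
- funnel: bystander: steel funnel standing on its rim, spout up, about 101 x 122 mm, 108 mm tall. Origin: near the centre of its underside
Mind the look-alikes: they are no part of the job. What is shaped like the lid_small but green is not meant. What is shaped like the canister_medium but pink is not meant.

How it is judged:
By the outcome, as a careful person would: the job done as asked, in the order asked, and still so for the second after the job is handed in, with the robot touching nothing.
It also fails if it takes over 88 s, if anything falls off the work surface, if the arm or the gripper's body presses on something with over 40 N, if the wrist force passes 120 N, or if a joint passes its speed limit or range.

## Working session

There is one attempt and no reset: what is moved stays moved. The work goes in short steps, Python scripts to look and compute and a shell command to move; the robot and the scene stay as the last step left them, time stands still between calls to the robot, and variables do not carry over. Pictures are saved under pics/ and viewed, at most 14 in all, crops included, and the job is handed in when it is done.

```bash
mkdir -p pics; python3 - <<'E'
from cell import arm
import cv2
for n in("top","side"):
    cv2.imwrite(f"pics/{n}0.png",arm.camera(n)[:,:,::-1]); c=arm.calibration(n); print(n,c)
s=arm.state();print(s["time"],s["tcp_pos"],s["tcp_rot"],s["grip_width"],s["contact_force"])
E
```

```text
top {'mtx': array([[500.8299545 ,   0.        , 327.46373417],
       [  0.        , 500.8299545 , 244.22514112],
       [  0.        ,   0.        ,   1.        ]]), 'origin': array([0.35171704, 0.05367468, 1.10612995]), 'attitude': array([ 0.72844808,  0.07798541, -0.071609  , -0.67687061])}
side {'mtx': array([[556.52107854,   0.        , 316.10701268],
       [  0.        , 556.52107854, 238.67217813],
       [  0.        ,   0.        ,   1.        ]]), 'origin': array([ 0.66107713, -0.79486264,  0.80996691]), 'attitude': array([0.91119302, 0.40980172, 0.02616489, 0.03324499])}
0.1 [0.22102927 0.58411445 0.24399171] [-1.35139514e-04  1.79910172e-01  9.83682798e-01 -6.80934068e-04] 0.08798778478786165 [-0.00946334  0.14570183 -0.28490265]
```

View pics/top0.png

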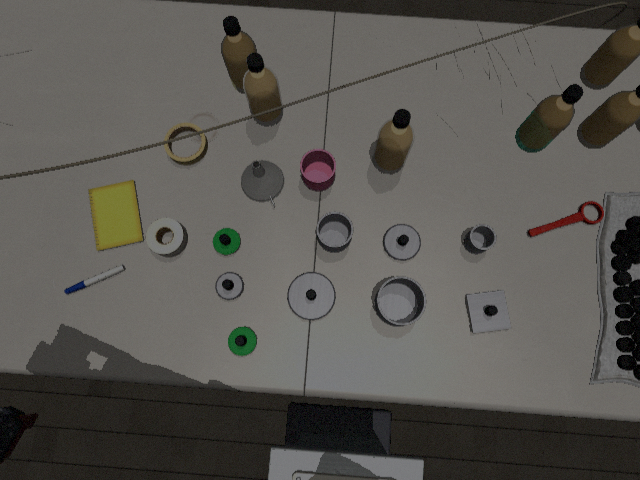

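View pics/side0.png

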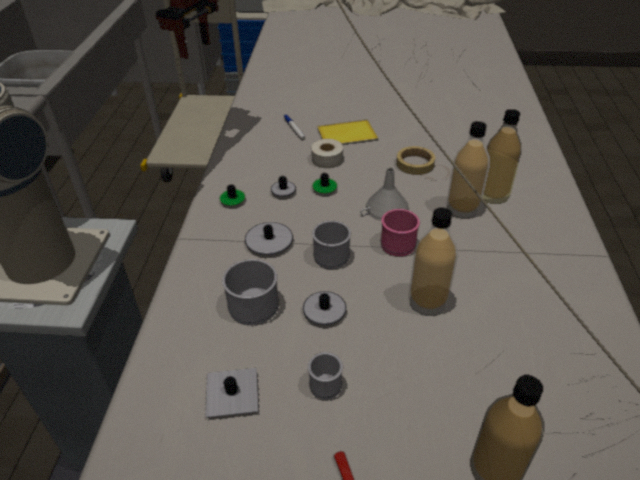

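The knob-bearing candidates in the top view are:
- **Round steel lids:** small (229,285), medium (402,241), large (311,295).
- **Not meant:** green lids (227,241) and (242,341), square lid (490,311).

The canister candidates are:
- **Steel canisters:** small (479,238), medium (334,232), large (398,301).
- **Not meant:** pink canister (318,170).

I choose the steel round ones. Next I measure them and check with one close crop.

```bash
cat > h.py <<'E'
import numpy as np,cv2
from cell import arm
from scipy.spatial.transform import Rotation as R
def cam(n):
    c=arm.calibration(n);q=c["attitude"];return c["mtx"],np.array(c["origin"]),R.from_quat([q[1],q[2],q[3],q[0]]).as_matrix()
def ray(n,u,v):
    K,o,M=cam(n);p=np.linalg.solve(K,[u,v,1]);return o,M@np.array([p[0],-p[1],-p[2]])
def plane(n,u,v,z):
    o,d=ray(n,u,v);return o+d*(z-o[2])/d[2]
def tri(u1,u2):
    o1,d1=ray("top",*u1);o2,d2=ray("side",*u2)
    t=np.linalg.lstsq(np.c_[d1,-d2],o2-o1,rcond=None)[0];a,b=o1+d1*t[0],o2+d2*t[1]
    return (a+b)/2,np.linalg.norm(a-b)
def proj(n,P):
    K,o,M=cam(n);p=(np.array(P)-o)@M;p=p*[1,-1,-1];x=K@p;return x[:2]/x[2]
def knob(img,u,v,r=13):
    u,v=int(u),int(v);g=img[v-r:v+r,u-r:u+r].max(2);m=(g<50).astype(np.uint8)
    n,l,s,c=cv2.connectedComponentsWithStats(m)
    i=1+np.argmax(s[1:,4]);return c[i]+[u-r,v-r],s[i,4]
E
python3 - <<'E'
from h import *
T=cv2.imread("pics/top0.png");S=cv2.imread("pics/side0.png")
for n,a,b in[("s",(229,285),(283,182)),("m",(402,241),(325,301)),("l",(311,295),(268,231)),("sq",(490,311),(231,385)),("roll",(165,237),None)]:
    if b is None: continue
    ka,A=knob(T,*a);kb,B=knob(S,*b)
    P,e=tri(ka,kb);print(n,ka.round(1),A,kb.round(1),B,P.round(4),round(e,4),"plane z.030:",plane("top",*ka,.03).round(4)[:2])
for n,c,z in[("s",(481,237),.06),("m",(335,228),.07),("l",(398,301),.08)]:print(n,plane("top",*c,z).round(3))
tiles=[]
for (u,v) in[(229,285),(402,241),(311,295),(479,238),(334,232),(398,301)]:
    tiles.append(cv2.convertScaleAbs(cv2.resize(T[v-32:v+32,u-32:u+32],(256,256),interpolation=cv2.INTER_CUBIC),alpha=1.3))
cv2.imwrite("pics/c0.png",np.vstack([np.hstack(tiles[:3]),np.hstack(tiles[3:])]))
E
```

```text
s [227.5 284.2] 99 [282.4 182.6] 87 [0.4772 0.2806 0.0293] 0.0035 plane z.030: [0.4788 0.281 ]
m [402.5 239.9] 93 [324.  301.7] 143 [ 0.6035 -0.0927  0.0284] 0.0029 plane z.030: [ 0.6046 -0.0921]
l [310.6 294.3] 87 [267.8 231.8] 109 [0.4688 0.0996 0.0292] 0.0034 plane z.030: [0.4703 0.1001]
sq [490.3 310.3] 108 [230.5 385.8] 198 [ 0.4634 -0.2863  0.0284] 0.0021 plane z.030: [ 0.4642 -0.2855]
s [ 0.616 -0.255  0.06 ]
m [0.611 0.058 0.07 ]
l [ 0.464 -0.081  0.08 ]
```

View pics/c0.png

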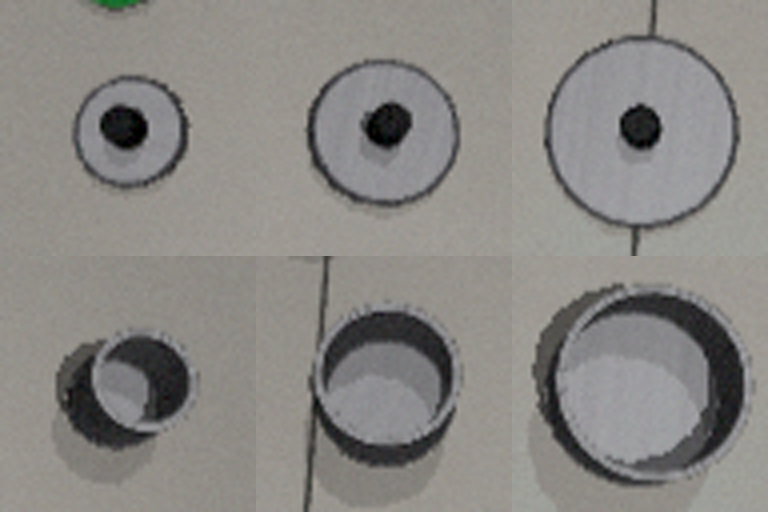

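The crops confirm the choice: top row shows the steel small, medium and large lids, each with its knob on the axis; bottom row shows the three steel canisters. Rim centres, converted to full image, are small (483,237), medium (335,230) and large (401,301). Knob heights triangulate to 0.029, as they should. Next I check the thin cord's height and work out the shifts.

```bash
cat >> h.py <<'E'
LID={"s":(229.3,285.6),"m":(402-32+383.5/4-64-.4,241-32+132/4-.4),"l":(311-32+(642-512)/4-.4,295-32+131/4-.4)}
CAN={"s":((482.9,237.1),.06),"m":((334.7,229.4),.07),"l":((400.7,300.3),.08)}
def shift(dp):
    q=arm.state()["tcp_rot"];M=R.from_quat([q[1],q[2],q[3],q[0]]).as_matrix();return (M.T@np.array(dp)*100).round(2)
E
python3 - <<'E'
from h import *
T=cv2.imread("pics/top0.png");kn={}
for k,a in[("s",(229,285)),("m",(402,241)),("l",(311,295))]:
    ka=knob(T,*a)[0];kn[k]=plane("top",*ka,.03)
    print(k,"knob",kn[k].round(4),"plate",plane("top",*LID[k],.014).round(4),"can",plane("top",*CAN[k][0],CAN[k][1]).round(4))
c=arm.state()["tcp_pos"];print(shift([*(kn["m"][:2]-c[:2]),.04-c[2]]))
K,o,M=cam("top");n=np.cross(ray("top",0,178)[1],ray("top",560,25)[1])
for p in[(340,0),(430,90),(530,195),(620,300)]:
    s,d=ray("side",*p);print((s+d*((o-s)@n)/(d@n)).round(3))
print(plane("top",388,165,0))
E
```

```text
s knob [0.4788 0.281  0.03  ] plate [0.4779 0.2801 0.014 ] can [ 0.6163 -0.2594  0.06  ]
m knob [ 0.6046 -0.0921  0.03  ] plate [ 0.6043 -0.0921  0.014 ] can [0.6075 0.0584 0.07  ]
l knob [0.4703 0.1001 0.03  ] plate [0.4698 0.0995 0.014 ] can [ 0.466  -0.0869  0.08  ]
[-59.81 -49.64  20.47]
[0.599 0.514 0.376]
[0.768 0.05  0.39 ]
[ 0.873 -0.219  0.385]
[ 0.945 -0.365  0.356]
[ 0.78858546 -0.05472641  0.        ]
```

The cord hangs at about z 0.38, beyond x of about 0.76 in the work zone, so the arm stays on the near side. I do the medium lid first.

```bash
python3 -m creep '[[100,[-59.8,-49.6,4],0],[100,[-59.8,-49.6,4],0],[100,[-59.8,-49.6,4],0],[100,[-59.8,-49.6,4],0],[100,[-59.8,-49.6,4],0],[100,[-59.8,-49.6,4],0],[100,[-59.8,-49.6,4],0],[100,[-59.8,-49.6,4],0],[100,[-59.8,-49.6,4],0],[100,[-59.8,-49.6,4],0],[100,[-59.8,-49.6,4],0],[100,[-59.8,-49.6,4],0],[100,[-59.8,-49.6,4],0],[100,[-59.8,-49.6,4],0],[100,[-59.8,-49.6,4],0],[100,[-59.8,-49.6,4],0],[100,[-59.8,-49.6,4],0],[100,[-59.8,-49.6,4],0],[100,[-59.8,-49.6,4],0],[100,[-59.8,-49.6,4],0]]'
python3 - <<'E'
from h import *
c=arm.state()["tcp_pos"];print(arm.state()["q"],shift(np.array([.604,-.0921,.04])-c))
t=arm.camera("top")[:,:,::-1];s=arm.camera("side")[:,:,::-1]
cv2.imwrite("pics/a.png",np.hstack([t,s])[::1]); cv2.imwrite("pics/a1.png",s)
E
```

```text
time: 1.77
tcp_pos: [0.6071, -0.0956, 0.2041]
tcp_rot: [0.001, 0.182, 0.983, -0.0]
contact_force: [0.1, -0.4, 0.4]
grip_width: 0.0881
gripper_force: 0.0
[-1.75189875e-01  4.54543118e-01  1.68526879e+00 -1.12653868e-03
  1.00014209e+00 -1.37960382e+00] [ 0.44  0.23 16.41]
```

View pics/a1.png

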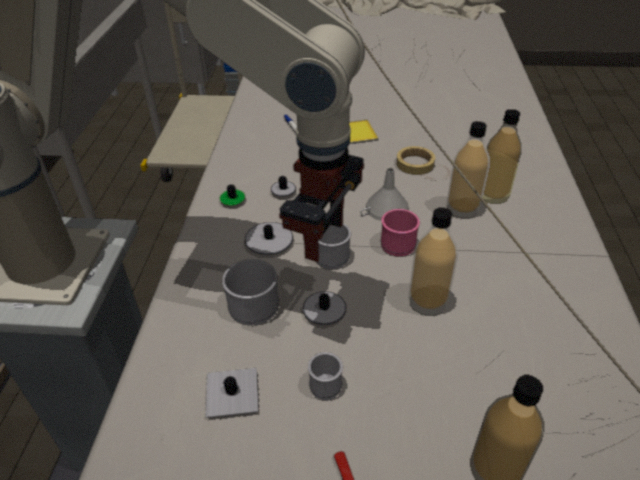

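The gripper hangs over the medium lid (knob at 324,301), and the cord passes clear behind. I descend and grip.

```bash
python3 -m creep '[[100,[0.3,0.2,4],0],[100,[0.4,0.2,8],0],[100,[0.4,0.2,11],0],[100,[0.4,0.2,13.5],0],[100,[0.4,0.2,15.2],0],[100,[0.4,0.2,16.2],0],[100,[0.4,0.2,16.4],0],[100,[0.4,0.2,16.4],0],[100,[0.4,0.2,16.4],0]]'
python3 - <<'E'
from h import *
c=arm.state()["tcp_pos"];print(shift(np.array([.604,-.0921,.04])-c))
cv2.imwrite("pics/b.png",cv2.resize(arm.camera("side")[200:380,220:420,::-1],(800,600)[:1]*1+(720,) if 0 else (660,594)))
E
```

```text
time: 2.62
tcp_pos: [0.6025, -0.0873, 0.0418]
tcp_rot: [0.001, 0.18, 0.984, 0.0]
contact_force: [-0.4, 0.1, 0.9]
grip_width: 0.0878
gripper_force: 0.0
[-0.31 -0.39  0.18]
```

View pics/b.png

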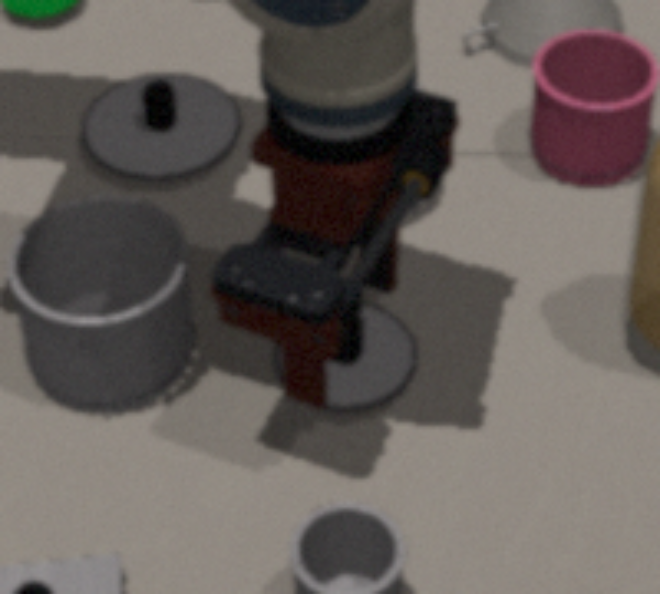

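The fingers straddle the knob (345,335 in the crop). I make a small correction and close.

```bash
python3 -m creep '[[100,[-0.3,-0.4,0.2],0],[100,[-0.3,-0.4,0.2],0],[0,[-0.3,-0.4,0.2],0],[0,[-0.3,-0.4,0.2],0],[0,[-0.3,-0.4,0.2],0],[0,[-0.3,-0.4,0.2],0],[0,[-0.3,-0.4,0.2],0],[0,[-0.3,-0.4,0.2],0],[0,[-0.3,-0.4,0.2],0],[0,[-0.3,-0.4,0.2],0],[0,[-0.3,-0.4,0.2],0],[0,[-0.3,-0.4,0.2],0]]'
python3 - <<'E'
from h import *
c=arm.state()["tcp_pos"];print(c,shift(np.array([.6075,.0584,0])-[.6044,-.0921,0]))
E
```

```text
time: 3.67
tcp_pos: [0.6033, -0.0925, 0.0387]
tcp_rot: [-0.0, 0.18, 0.984, 0.0]
contact_force: [0.7, 0.3, 0.3]
grip_width: 0.0246
gripper_force: 0.0
[ 0.60326379 -0.09249448  0.03866143] [ 5.04 14.19  0.  ]
```

Still closing. I hold for a moment, then lift and move over the canister.

```bash
python3 -m creep '[[0,[0,0,0],0],[0,[0,0,0],0],[0,[0,0,0],0],[0,[0,0,0],0],[0,[0,0,-1.5],0],[0,[0,0,-4],0],[0,[0,0,-7],0],[0,[0,0,-10],0],[0,[0,0,-12],0],[0,[1,3,-12],0],[0,[2,6,-12],0],[0,[3,9,-12],0],[0,[4,11.5,-12],0],[0,[4.7,13.2,-12],0],[0,[5,14.2,-12],0],[0,[5,14.2,-12],0],[0,[5,14.2,-12],0],[0,[5,14.2,-12],0]]'
python3 - <<'E'
from h import *
s=arm.camera("side")[:,:,::-1];t=arm.camera("top")[:,:,::-1]
cv2.imwrite("pics/d.png",np.hstack([cv2.resize(s[120:320,230:430],(400,400)),cv2.resize(t[150:350,250:450],(400,400))]))
E
```

```text
time: 5.17
tcp_pos: [0.6068, 0.057, 0.1586]
tcp_rot: [-0.0, 0.18, 0.984, -0.0]
contact_force: [0.7, -0.6, -0.2]
grip_width: 0.0213
gripper_force: 30.0
```

View pics/d.png

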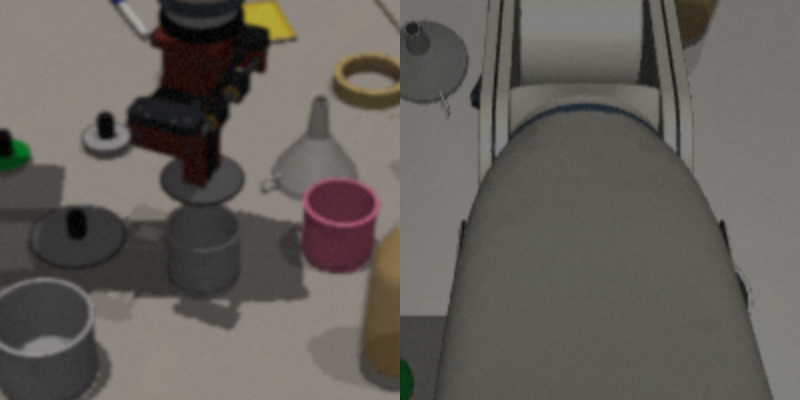

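The lid is level and centred above the medium canister (crop 203,180 over 203,225). I lower it; contact is due at dz = 6.0.

```bash
python3 -m creep '[[0,[0,0.1,2],0],[0,[0,0.1,4],0],[0,[0,0.1,5],0],[0,[0,0.1,5.4],0],[0,[0,0.1,5.7],0],[0,[0,0.1,5.9],0],[0,[0,0.1,6],0],[0,[0,0.1,6],0],[0,[0,0.1,6],0]]'
```

```text
time: 6.02
tcp_pos: [0.6075, 0.0589, 0.0993]
tcp_rot: [0.0, 0.18, 0.984, 0.0]
contact_force: [0.4, -0.7, -0.9]
grip_width: 0.0212
gripper_force: 30.0
```

Just short of contact, at most about 1 mm. I go 1 mm lower, then release partway and rise.

```bash
python3 -m creep '[[0,[0,0,0.1],0],[0,[0,0,0.1],0],[0,[0,0,0.1],0]]'; python3 -m creep '[[60,[0,0,0],0],[60,[0,0,0],0],[60,[0,0,0],0],[60,[0,0,0],0],[60,[0,0,0],0],[60,[0,0,0],0],[60,[0,0,0],0],[60,[0,0,-2],0],[100,[0,0,-5],0],[100,[0,0,-9],0],[100,[0,0,-11],0],[100,[0,0,-11],0],[100,[0,0,-11],0]]'
python3 - <<'E'
from h import *
c=arm.state()["tcp_pos"];print(c,shift(np.array([.470,.0998,.039])-c))
s=arm.camera("side")[:,:,::-1];cv2.imwrite("pics/e.png",cv2.resize(s[180:320,220:420],(800,560)))
E
```

```text
time: 6.27
tcp_pos: [0.6077, 0.059, 0.0986]
tcp_rot: [0.001, 0.18, 0.984, 0.0]
contact_force: [-0.9, -1.3, 6.8]
grip_width: 0.0212
gripper_force: 30.0
time: 7.35
tcp_pos: [0.6078, 0.059, 0.2089]
tcp_rot: [0.001, 0.18, 0.984, 0.0]
contact_force: [-0.0, 0.7, -0.6]
grip_width: 0.0826
gripper_force: 0.0
[0.60776561 0.05896975 0.20892357] [14.37 -1.08 16.95]
```

View pics/e.png

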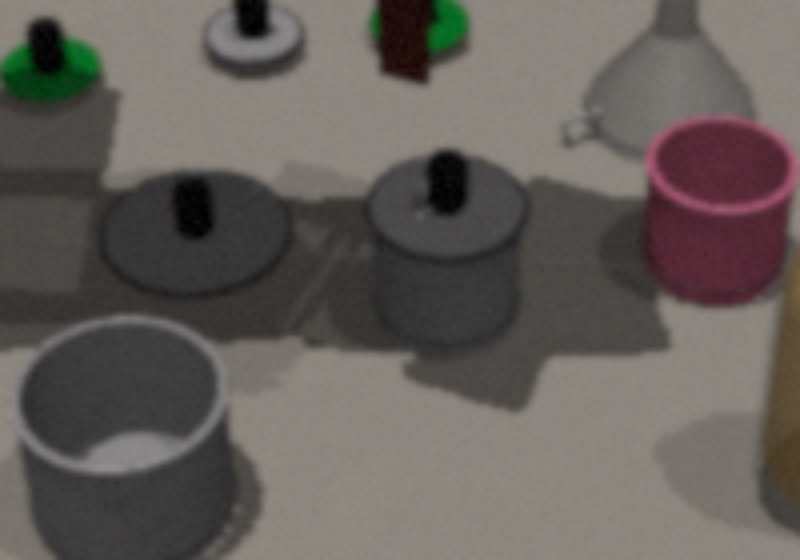

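The medium lid is seated flat (crop 447,210). Next is the large lid.

```bash
python3 -m creep '[[100,[4,-0.3,0],0],[100,[8,-0.6,0],0],[100,[11.5,-0.9,2],0],[100,[13.5,-1.1,5],0],[100,[14.4,-1.1,9],0],[100,[14.4,-1.1,12.5],0],[100,[14.4,-1.1,15],0],[100,[14.4,-1.1,16.3],0],[100,[14.4,-1.1,16.9],0],[100,[14.4,-1.1,16.9],0],[100,[14.4,-1.1,16.9],0]]'
python3 - <<'E'
from h import *
c=arm.state()["tcp_pos"];print(shift(np.array([.470,.0998,.039])-c),shift(np.array([.466,-.0869,0])-[.470,.0998,0]))
E
```

```text
time: 8.32
tcp_pos: [0.4674, 0.0994, 0.0377]
tcp_rot: [-0.001, 0.18, 0.984, -0.0]
contact_force: [0.8, -0.2, 0.6]
grip_width: 0.0875
gripper_force: 0.0
[-0.23  0.13 -0.13] [-6.23e+00 -1.76e+01  1.00e-02]
```

```bash
python3 -m creep '[[100,[-0.1,0.1,0],0],[100,[-0.1,0.1,0],0],[0,[-0.1,0.1,0],0],[0,[-0.1,0.1,0],0],[0,[-0.1,0.1,0],0],[0,[-0.1,0.1,0],0],[0,[-0.1,0.1,0],0],[0,[-0.1,0.1,0],0],[0,[-0.1,0.1,0],0],[0,[-0.1,0.1,0],0],[0,[-0.1,0.1,0],0],[0,[-0.1,0.1,0],0],[0,[-0.1,0.1,0],0],[0,[-0.1,0.1,0],0],[0,[-0.1,0.1,0],0],[0,[-0.1,0.1,0],0]]'
```

```text
time: 9.65
tcp_pos: [0.4698, 0.1002, 0.0387]
tcp_rot: [-0.0, 0.18, 0.984, -0.0]
contact_force: [0.1, 0.1, -0.4]
grip_width: 0.021
gripper_force: 30.0
```

Gripped. I lift and carry it to the large canister; contact is due at TCP z of about 0.1087.

```bash
python3 -m creep '[[0,[0,0,-2],0],[0,[0,0,-5],0],[0,[0,0,-9],0],[0,[0,0,-12],0],[0,[-0.7,-2,-13],0],[0,[-1.8,-5,-13],0],[0,[-2.8,-8,-13],0],[0,[-3.9,-11,-13],0],[0,[-5,-14,-13],0],[0,[-5.8,-16.4,-13],0],[0,[-6.2,-17.4,-13],0],[0,[-6.2,-17.6,-13],0],[0,[-6.2,-17.6,-13],0],[0,[-6.2,-17.6,-13],0],[0,[-6.2,-17.6,-13],0]]'
python3 - <<'E'
from h import *
c=arm.state()["tcp_pos"];print(shift(np.array([.466,-.0869,.1087])-c))
s=arm.camera("side")[:,:,::-1];cv2.imwrite("pics/f.png",cv2.resize(s[180:340,180:340],(560,560)))
E
```

```text
time: 10.9
tcp_pos: [0.4654, -0.0853, 0.1686]
tcp_rot: [-0.0, 0.179, 0.984, 0.0]
contact_force: [0.2, 0.1, -0.7]
grip_width: 0.021
gripper_force: 30.0
[-0.11 -0.13  5.99]
```

View pics/f.png

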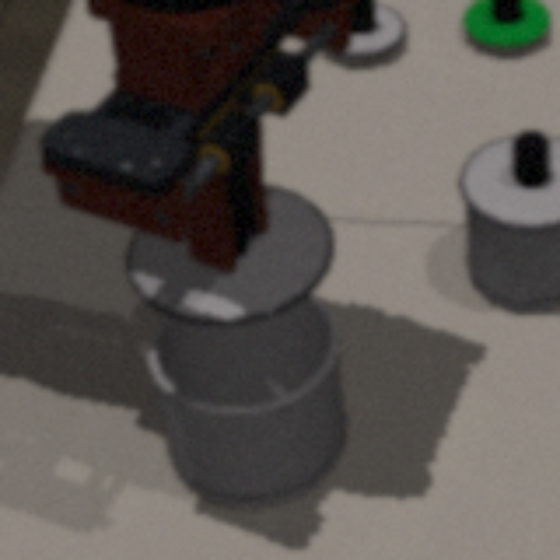

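```bash
python3 - <<'E'
from h import *
for P in[(.466,-.0869,.08),(.4654,-.0853,.142)]:print((proj("side",P)-180)*3.5)
S=cv2.imread("pics/side0.png");cv2.imwrite("pics/g.png",cv2.resize(S[240:340,200:300],(600,600),interpolation=cv2.INTER_CUBIC))
print((proj("side",(.466,-.0869,.08))-[200,240])*6)
E
```

```text
[245.90024715 338.59176895]
[233.16045204 250.15923469]
[301.54328084 220.44303249]
```

View pics/g.png

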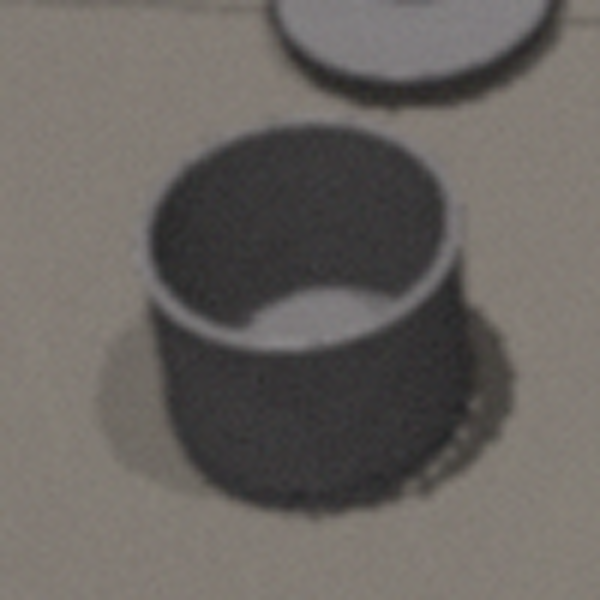

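```bash
python3 - <<'E'
from h import *
S=cv2.imread("pics/side0.png")
for P,b in[((.4788,.281,.03),(283,182)),((.4703,.1001,.03),(268,231)),((.6046,-.0921,.03),(325,301)),((.4642,-.2855,.03),(231,385))]:
    print((knob(S,*b)[0]-proj("side",P)).round(1))
E
```

```text
[-1.4  0.5]
[-1.5  0.6]
[-1.3  1. ]
[-1.1  1.1]
```

Both views together suggest a shift of about 1–2 mm, well within the 4 mm clearance. I lower the lid.

```bash
python3 -m creep '[[0,[-0.2,-0.2,2],0],[0,[-0.2,-0.2,4],0],[0,[-0.2,-0.2,5],0],[0,[-0.2,-0.2,5.4],0],[0,[-0.2,-0.2,5.7],0],[0,[-0.2,-0.2,5.9],0],[0,[-0.2,-0.2,6],0],[0,[-0.2,-0.2,6.1],0],[0,[-0.2,-0.2,6.1],0],[0,[-0.2,-0.2,6.1],0]]'
```

```text
time: 11.78
tcp_pos: [0.4672, -0.089, 0.1086]
tcp_rot: [0.001, 0.18, 0.984, 0.0]
contact_force: [-1.7, 1.5, 5.1]
grip_width: 0.0213
gripper_force: 30.0
```

Contact is at the expected height. I release and rise.

```bash
python3 -m creep '[[60,[0,0,0],0],[60,[0,0,0],0],[60,[0,0,0],0],[60,[0,0,0],0],[60,[0,0,0],0],[60,[0,0,0],0],[60,[0,0,0],0],[60,[0,0,-2],0],[100,[0,0,-5],0],[100,[0,0,-9],0],[100,[0,0,-11],0],[100,[0,0,-11],0],[100,[0,0,-11],0]]'
python3 - <<'E'
from h import *
c=arm.state()["tcp_pos"];print(c,shift(np.array([.4784,.2806,.039])-c),shift(np.array([.6163,-.2594,.089])-[.4784,.2806,.039]))
s=arm.camera("side")[:,:,::-1];cv2.imwrite("pics/i.png",cv2.resize(s[200:340,180:380],(800,560)))
S=cv2.imread("pics/side0.png");print(proj("side",(.6163,-.2594,.06)));cv2.imwrite("pics/i2.png",cv2.resize(S[345:405,295:355],(480,480),interpolation=cv2.INTER_CUBIC))
E
```

```text
time: 12.87
tcp_pos: [0.4673, -0.0891, 0.2185]
tcp_rot: [0.001, 0.18, 0.984, -0.0]
contact_force: [-0.5, 0.9, 0.3]
grip_width: 0.0823
gripper_force: 0.0
[ 0.46726391 -0.08910439  0.21852636] [12.1  34.96 17.93] [-32.03 -45.62  -4.93]
[325.16162135 365.65502898]
```

View pics/i.png

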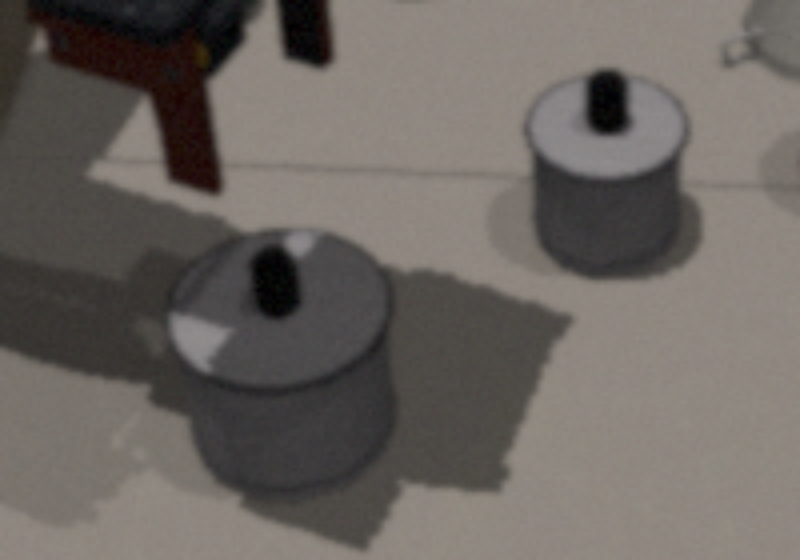

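View pics/i2.png

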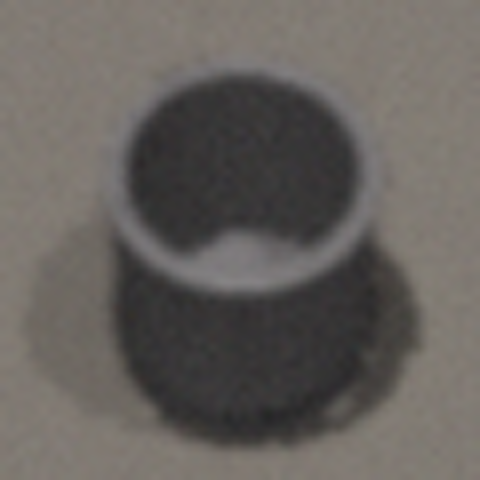

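Both lids sit flat (crop 278,300 and 607,125). The small canister's rim in the side view agrees with the top view, at (325,368). Now the small lid.

```bash
python3 -m creep '[[100,[1.3,3.5,0],0],[100,[2.6,7.4,0],0],[100,[3.9,11.3,0],0],[100,[5.2,15.2,0],0],[100,[6.5,19,0],0],[100,[7.8,22.8,0],0],[100,[9.1,26.5,0],0],[100,[10.4,30,0],0],[100,[11.5,33.2,1],0],[100,[12.1,35,3],0],[100,[12.1,35,6.5],0],[100,[12.1,35,10],0],[100,[12.1,35,13.5],0],[100,[12.1,35,16],0],[100,[12.1,35,17.5],0],[100,[12.1,35,17.9],0],[100,[12.1,35,17.9],0],[100,[12.1,35,17.9],0],[100,[12.1,35,17.9],0]]'
python3 - <<'E'
from h import *
c=arm.state()["tcp_pos"];print(shift(np.array([.4784,.2806,.039])-c))
E
```

```text
time: 14.5
tcp_pos: [0.4778, 0.2814, 0.0393]
tcp_rot: [0.0, 0.18, 0.984, 0.0]
contact_force: [0.4, 0.0, -0.8]
grip_width: 0.0879
gripper_force: 0.0
[-0.08 -0.05  0.03]
```

```bash
python3 -m creep '[[0,[0,0,0],0],[0,[0,0,0],0],[0,[0,0,0],0],[0,[0,0,0],0],[0,[0,0,0],0],[0,[0,0,0],0],[0,[0,0,0],0],[0,[0,0,0],0],[0,[0,0,0],0],[0,[0,0,0],0],[0,[0,0,0],0],[0,[0,0,0],0],[0,[0,0,0],0],[0,[0,0,0],0],[0,[0,0,-3],0],[0,[0,0,-6],0],[0,[0,0,-10],0],[0,[0,0,-13],0],[0,[0,0,-15],0],[0,[0,0,-15],0]]'
python3 - <<'E'
from h import *
c=arm.state()["tcp_pos"];print(shift(np.array([.617,-.2605,c[2]])-c))
E
```

```text
time: 16.17
tcp_pos: [0.4797, 0.2825, 0.1933]
tcp_rot: [0.003, 0.18, 0.984, 0.003]
contact_force: [0.7, 0.1, -0.5]
grip_width: 0.0214
gripper_force: 30.0
[-32.07 -45.92  -0.12]
```

```bash
python3 -m creep '[[0,[-1.2,-1.7,0],0],[0,[-3.3,-4.7,0],0],[0,[-5.5,-7.9,0],0],[0,[-7.8,-11.1,0],0],[0,[-10.1,-14.3,0],0],[0,[-12.4,-17.5,0],0],[0,[-14.6,-20.7,0],0],[0,[-16.9,-24,0],0],[0,[-19.2,-27.3,0],0],[0,[-21.5,-30.6,0],0],[0,[-23.8,-33.9,0],0],[0,[-26,-37,0],0],[0,[-28.1,-40,0],0],[0,[-30,-42.7,0],0],[0,[-31.4,-44.7,0],0],[0,[-32.1,-45.7,0],0],[0,[-32.1,-45.7,2],0],[0,[-32.1,-45.7,3.5],0],[0,[-32.1,-45.7,4],0],[0,[-32.1,-45.7,4],0]]'
python3 -m creep '[[0,[0,0,0],0],[0,[0,0,0],0]]'
python3 - <<'E'
from h import *
c=arm.state()["tcp_pos"];print(c,shift(np.array([.617,-.2605,.0893])-c))
s=arm.camera("side")[:,:,::-1];cv2.imwrite("pics/j.png",cv2.resize(s[300:420,260:400],(700,600)))
print([((proj("side",p)-[260,300])*5).round() for p in((.617,-.2605,.06),(c[0],c[1],c[2]-.027))])
E
```

```text
time: 17.83
tcp_pos: [0.6144, -0.2586, 0.1462]
tcp_rot: [-0.002, 0.18, 0.984, 0.001]
contact_force: [-1.0, 0.1, -1.0]
grip_width: 0.0213
gripper_force: 30.0
time: 18.0
tcp_pos: [0.6164, -0.2595, 0.1494]
tcp_rot: [0.0, 0.18, 0.984, -0.0]
contact_force: [0.1, 0.4, -0.2]
grip_width: 0.0214
gripper_force: 30.0
[ 0.61637622 -0.25945327  0.14940361] [-0.09 -0.08  6.01]
[array([328., 331.]), array([324., 208.])]
```

View pics/j.png

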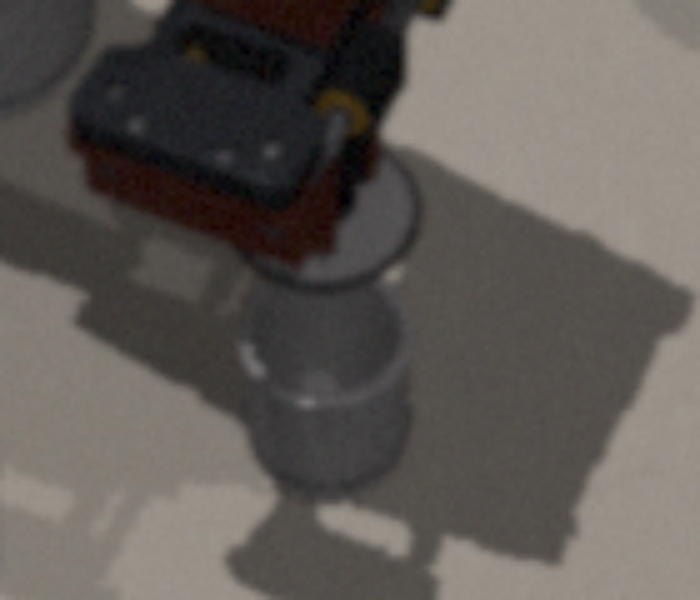

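The small lid is level and aligned over the canister: lid axis about 327, rim axis about 326 in the crop. I lower it.

```bash
python3 -m creep '[[0,[0,0,2],0],[0,[0,0,4],0],[0,[0,0,5],0],[0,[0,0,5.4],0],[0,[0,0,5.7],0],[0,[0,0,5.9],0],[0,[0,0,6],0],[0,[0,0,6.1],0],[0,[0,0,6.1],0],[0,[0,0,6.1],0]]'
```

```text
time: 18.88
tcp_pos: [0.6165, -0.2601, 0.0886]
tcp_rot: [0.001, 0.18, 0.984, -0.0]
contact_force: [-0.5, -0.8, 3.7]
grip_width: 0.021
gripper_force: 30.0
```

```bash
python3 -m creep '[[60,[0,0,0],0],[60,[0,0,0],0],[60,[0,0,0],0],[60,[0,0,0],0],[60,[0,0,0],0],[60,[0,0,0],0],[60,[0,0,0],0],[60,[0,0,-2],0],[60,[0,0,-5],0],[60,[0,0,-9],0],[60,[0,0,-13],0],[60,[3,-3,-15],0],[60,[6,-6,-15],0],[60,[9,-9,-15],0],[60,[12,-12,-15],0],[60,[15,-14,-15],0],[60,[15,-14,-15],0],[60,[15,-14,-15],0],[60,[15,-14,-15],0]]'
python3 - <<'E'
from h import *
s=arm.camera("side")[:,:,::-1];t=arm.camera("top")[:,:,::-1]
cv2.imwrite("pics/k.png",np.hstack([cv2.resize(s[190:430,170:410],(400,400)),cv2.resize(t[170:410,280:520],(400,400))]))
E
```

```text
time: 20.47
tcp_pos: [0.4264, -0.338, 0.2381]
tcp_rot: [0.001, 0.18, 0.984, -0.0]
contact_force: [0.3, 0.3, -0.8]
grip_width: 0.053
gripper_force: 0.0
```

View pics/k.png

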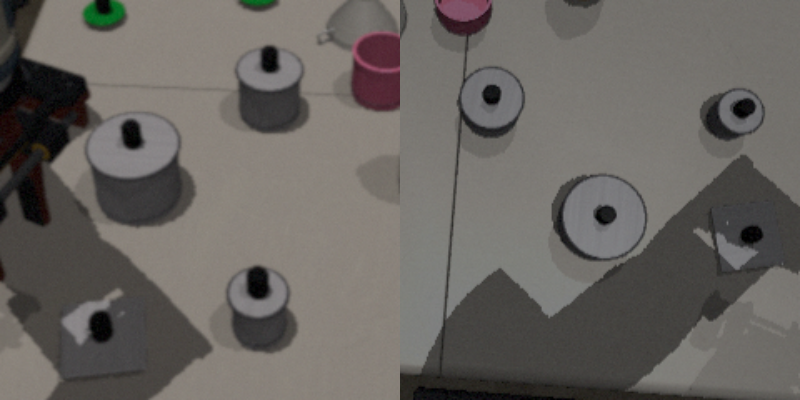

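All three lids sit flat and centred in the side half at (269,75), (133,147) and (258,293). The square lid has not moved and the gripper is clear, so I hand in.

```bash
python3 -c "
from cell import arm;print(arm.job_done())"
```

```text
the job is handed in; nothing more can be done
None
```

The job is handed in at about 20 s of the 88 s allowed: in the last pictures each round knob lid sits flat on its own canister, with the canisters, square lid and everything else in view still in place; no verdict was shown.

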